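Dial 4-7-2 on the decade box and switch it on

ROBOT

A 6-joint arm with a two-finger parallel gripper is mounted at the origin on the work surface. World frame = base frame: x ahead of the robot, y to its left, z up, the work surface at z = 0. Lengths are in m, angles in rad, forces in N, time in s.
With the tool pointing down it reaches from about 0.375 to 0.975 m from the base axis. Payload 3.8 kg.
Tool frame: the origin (TCP) lies midway between the tips of the shut fingers; the grasp point (between the pads) lies 19 mm behind it (manip.grasp_offset is the distance from the TCP to the grasp point, in m); z points along the fingers, y is the line along which they close (so a half turn about z gives the same grasp; the last joint's range is limited). The gripper opens to 85 mm and grips with 20 to 120 N. Pads are 22 mm wide; open, the fingers measure 114 mm over their backs; the gripper's body (76 mm by 85 mm) begins 54 mm behind the grasp point. The pads swing forward as they close: fully open they stand 13 mm farther back than shut.
Start: joints at [1.226, 0.264, 1.604, -0, 1.274, -0.037], TCP at [0.204, 0.643, 0.231] pointing down, gripper open.
Joint ranges: [-2.63, 2.63], [-0.94, 2.18], [0.31, 2.57], [-1.31, 4.45], [0, 2.66], [-2.55, 2.55]. Speed limits (rad/s): [2.57, 2.57, 3.14, 3.14, 3.14, 3.14].

INTERFACE

Orientations are given as a rotation vector (axis times angle).
In Python, from rig import manip gives the robot as it stands. The module is installed in compiled form; this text tells all that it offers.
- The arm moves only by the tool step_arm, never from a script. Its argument "rows" is a list of rows, each a list of 5 numbers: the closure, from -1 (fully open) to 1 (shut), then the shift along the world's x, y, z in m, then the turn about the world's z in degrees. In form: [[hand, x, y, z, spin], ...]. A call has 1 to 10 rows; each row is the pose to reach, as a shift and turn from the pose commanded when the call began; what a row does not reach only later rows make up. A row lasts 1/12 s, in which the tool goes at most 41.7 mm and 7.16 degrees, less where a joint would pass 70% of its speed; a pose out of reach is approached as far as the arm can. A call with a gripper value outside its range is refused whole. The fingers move at their own pace and stop on an object; "grip_force" is the grip in N (left out, the last holds). Time passes only in rows, so rows that repeat a pose let the fingers close. It gives the time, the measured TCP pose, the force, the opening and the grip force at its end, in the units of the state.
- manip.sense(): the state, without advancing time (a new reading comes with each control period).
- manip.snapshot(name): name is "scene" or "side" or "wrist"; returns a dict with "img" (400x640x3 uint8, red, green, blue), "fovy" (degrees; the focal length in pixels is half the picture's height over the tangent of half this angle, whatever the lens; pixels are square), "cx", "cy" (the principal point, pixels), "pose" (4x4, takes a point from camera to world coordinates); the wrist camera has in their place "mount" (4x4, takes a point from camera to tool coordinates, whose origin is the TCP and whose axes are the flange's). Camera axes: x right, y down, z forward; pixel columns grow to the right and rows downward; lengths in m; the calibration is good to about 2 mm. A picture is of the moment at which its call begins: read the wrist's pose just before it. There is no depth.
- manip.finish_job(): hands the job in; it is judged then, once.
The state is a dict: "time": time; "joint_positions": joint angles; "qvel": joint speeds; "joint_efforts": joint torques, N m; "eef_pos": TCP position; "tool_rot": TCP orientation; "force": force on the tool from outside, world axes, zero at the start; "moment": the same for the moment, N m; "width": finger opening in m; "grip_force": force on a finger pad.
Only numpy, scipy, OpenCV 4.12 (cv2) and the standard library are available. Lean on these libraries where they do the work, as an engineer would, in place of code of your own. Each camera call takes 0.05 s, during which the arm holds its last target. There are 200 camera calls.

TASK

On the grey resistance decade box, roll the three thumbwheels, left to right as seen from the robot, to 4 (yellow), 7 (violet), 2 (red), each digit squarely on top at the index lines, and then push the red toggle switch away from the robot to on. The wheels are sprung and delicate: rub them round with a light fingertip, never pressing hard, and leave the spool, jar and circuit board where they are.

Things in the scene. Friction and masses are not known exactly. Their poses are not given: they have to be found in the camera images.
- decade_box: Grey case fixed to the bench, 150 (x) x 290 (y) x 75 mm high. Origin under its centre; front (-x) to the robot, +y its left end. Three thumbwheels at x 0, y +80, +32, -16 mm, switch at x 0, y -105. Digits round each rim on patches: 0 black, 1 brown, 2 red, 3 orange, 4 yellow, 5 green, 6 blue, 7 violet, 8 grey, 9 white.
- crest_left (a point): Nominal top of the 1st (left, +y) wheel: a point fixed to the case on the wheel's centre plane, 20 mm above the lid, with the case's axes. The worn wheel really stands up to 5 mm higher or lower (not measured, each differs). Its axle is sprung: pressed down it sinks about 1 mm per 2 N, at most 12 mm. Contact above 12 N damages it.
- wheel_left (a joint): 1st (left, +y) thumbwheel: smooth drum, radius 26 mm, 18 mm wide, axle along case y; the digit on top, between the white index lines, is the one set. Value = digit x 0.6283 rad (4 is 2.513); pushing the top away from the robot (case +x) raises it. Stops below 0 and above 9, no clicks, stays where left. About 1.2 N along the rim turns it: rub its top with a fingertip at 3 to 8 N.
- crest_middle (a point): Nominal top of the 2nd (middle) wheel: a point fixed to the case on the wheel's centre plane, 20 mm above the lid, with the case's axes. The worn wheel really stands up to 5 mm higher or lower (not measured, each differs). Its axle is sprung: pressed down it sinks about 1 mm per 2 N, at most 12 mm. Contact above 12 N damages it.
- wheel_middle (a joint): 2nd (middle) thumbwheel: smooth drum, radius 26 mm, 18 mm wide, axle along case y; the digit on top, between the white index lines, is the one set. Value = digit x 0.6283 rad (7 is 4.398); pushing the top away from the robot (case +x) raises it. Stops below 0 and above 9, no clicks, stays where left. About 1.2 N along the rim turns it: rub its top with a fingertip at 3 to 8 N.
- crest_right (a point): Nominal top of the 3rd (right, nearest the switch) wheel: a point fixed to the case on the wheel's centre plane, 20 mm above the lid, with the case's axes. The worn wheel really stands up to 5 mm higher or lower (not measured, each differs). Its axle is sprung: pressed down it sinks about 1 mm per 2 N, at most 12 mm. Contact above 12 N damages it.
- wheel_right (a joint): 3rd (right, nearest the switch) thumbwheel: smooth drum, radius 26 mm, 18 mm wide, axle along case y; the digit on top, between the white index lines, is the one set. Value = digit x 0.6283 rad (2 is 1.257); pushing the top away from the robot (case +x) raises it. Stops below 0 and above 9, no clicks, stays where left. About 1.2 N along the rim turns it: rub its top with a fingertip at 3 to 8 N.
- switch (a joint): Red toggle switch on the case's right end, 50 mm long stick: 0 = off, leaning towards the robot (case -x) 0.5 rad; 1.0 = on, leaning away. It stays where it is left and takes only a few newtons to push.
- switch_tip (a point): Centre of the 26 mm red ball at the end of the 10 mm thick, 50 mm long toggle stick; moves with the stick; the case's axes when off. The stick's pivot is 22 mm above the lid, in a grey block 70 x 50 x 25 mm (35 mm high round the pivot).
- spool: Loose green solder spool, 48 mm across, 32 mm tall, standing left of the case; origin at the centre of its underside. Leave alone.
- flux_jar: Loose amber jar with a blue cap, 52 mm across, 55 mm tall, right of the case; origin under its centre. Leave alone.
- board: Loose green circuit board, 45 x 80 mm, 10 mm thick over its parts, behind the case; origin under its centre. Leave alone.

How it is judged:
On the way, in this order (a step that is already met when the one before it is completed fails the run):
1. all three wheels show 4-7-2 while the switch is still off (value of joint wheel_left between 2.353 and 2.673 rad and value of joint wheel_middle between 4.238 and 4.558 rad and value of joint wheel_right between 1.097 and 1.417 rad and value of joint switch below 0.3 rad), for 0.2 s.
2. the switch is pushed to on (value of joint switch above 0.85 rad), for 0.2 s.
At the end, for the whole second after the job is handed in: The wheels show 4, 7, 2 (each within 0.16 rad, about a quarter of a digit) and are at rest, and the switch is on (value above 0.85) (value of joint wheel_left between 2.353 and 2.673 rad and value of joint wheel_middle between 4.238 and 4.558 rad and value of joint wheel_right between 1.097 and 1.417 rad and value of joint switch above 0.85 rad and velocity of joint wheel_left between -0.05 and 0.05 rad/s and velocity of joint wheel_middle between -0.05 and 0.05 rad/s and velocity of joint wheel_right between -0.05 and 0.05 rad/s); the robot touches nothing.
It fails at once if a thumbwheel is pressed with more than 12 N (contact force between any of wheel_left, wheel_middle, wheel_right and anything else above 12 N).
It fails at once if the spool, jar or circuit board is moved more than 20 mm (distance of any of spool, flux_jar, board from where it was at the start of the episode above 0.02 m).
It also fails if it takes over 54 s, if anything falls off the work surface, if the arm or the gripper's body presses on something with over 40 N, if the wrist force passes 120 N, or if a joint passes its speed limit or range.

## Working session

There is one attempt and no reset: what is moved stays moved. The work goes in short steps, Python scripts to look and compute and a tool call to move; the robot and the scene stay as the last step left them, time stands still between calls to the robot, and variables do not carry over. Pictures are saved under pics/ and viewed, at most 10 in all, crops included, and the job is handed in when it is done.

Besides the shell and the picture viewer there is one more tool, called as name([rows], argument=value, ...), one row to a line, values as JSON. step_arm: Moves the arm, as the interface text tells. Its arguments: {"type":"object","properties":{"rows":{"type":"array","items":{"type":"array","items":{"type":"number"}}},"grip_force":{"type":"number"}},"required":["rows"]}

```bash
mkdir -p pics
cat > h.py <<'E'
import numpy as np, cv2
from rig import manip
from scipy.spatial.transform import Rotation as R
def snap(name,fn=None):
    s=manip.sense(); d=manip.snapshot(name)
    if name=="wrist":
        T=np.eye(4);T[:3,:3]=R.from_rotvec(s["tool_rot"]).as_matrix();T[:3,3]=s["eef_pos"];P=T@d["mount"]
    else: P=d["pose"]
    f=200/np.tan(np.radians(d["fovy"])/2)
    if fn: cv2.imwrite(fn,d["img"][:,:,::-1]); np.savez(fn+".npz",P=P,f=f,c=[d["cx"],d["cy"]])
    return d["img"],P,f,(d["cx"],d["cy"])
def ray(fn,u,v):
    z=np.load(fn+".npz");d=z["P"][:3,:3]@np.array([(u-z["c"][0])/z["f"],(v-z["c"][1])/z["f"],1]);return z["P"][:3,3],d/np.linalg.norm(d)
def tri(a,b):
    (o1,d1),(o2,d2)=ray(*a),ray(*b)
    t=np.linalg.lstsq(np.c_[d1,-d2],o2-o1,rcond=None)[0];p,q=o1+t[0]*d1,o2+t[1]*d2
    return (p+q)/2,np.linalg.norm(p-q)
def onz(fn,u,v,z):
    o,d=ray(fn,u,v);return o+d*(z-o[2])/d[2]
def proj(fn,p):
    z=np.load(fn+".npz");q=np.linalg.inv(z["P"])@np.r_[p,1];return z["f"]*q[:2]/q[2]+z["c"]
E
python3 - <<'E'
from h import *
a=snap("scene","pics/a.png");b=snap("side","pics/b.png")
print(a[1],b[1],manip.sense())
E
```

```text
[[ 0.27346818  0.76115891 -0.58809206  1.17542797]
 [ 0.96181373 -0.20915296  0.17654857 -0.13511957]
 [ 0.01138032 -0.61391543 -0.78928977  0.89152512]
 [ 0.          0.          0.          1.        ]] [[-0.94691358 -0.21593458  0.23817417  0.42250537]
 [-0.32108093  0.59792894 -0.73443041  0.59794799]
 [ 0.01617769 -0.77191531 -0.6355195   0.59019264]
 [ 0.          0.          0.          1.        ]] {'time': 0.1, 'joint_positions': array([ 1.22610450e+00,  2.64727395e-01,  1.60525372e+00, -1.19533197e-05,
        1.27367810e+00, -3.68837307e-02]), 'qvel': array([ 0.00041222, -0.00038588, -0.00354257, -0.00028781,  0.00181373,
       -0.00032358]), 'joint_efforts': array([ 1.30649609e-03, -5.16704249e+01, -3.68589842e+01,  1.42368344e-04,
        6.33755393e-03,  6.70412632e-07]), 'eef_pos': array([0.2042767, 0.6426541, 0.2300443]), 'tool_rot': array([-0.48153329, -3.10408251,  0.00319027]), 'force': array([-0.132947  , -0.52631286, -0.53738027]), 'moment': array([-0.00722991,  0.02851201, -0.04050976]), 'grip_force': 0.0, 'width': 0.08568711932853998}
```

View pics/a.png

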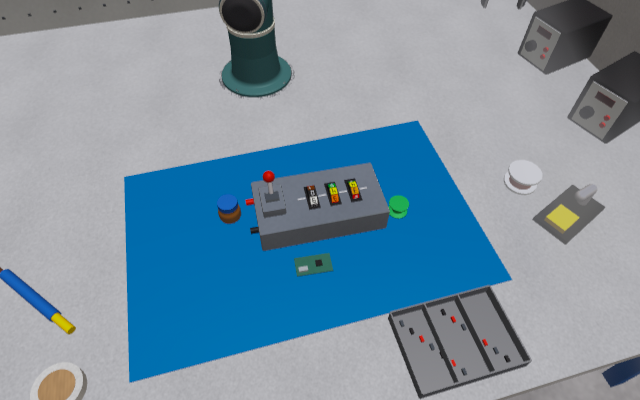

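View pics/b.png

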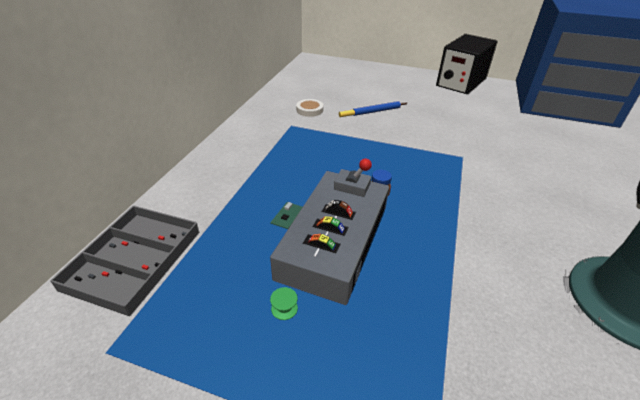

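The scene view faces the robot: box at about (318,203), red ball at (268,177). The side view looks from the left: box at about (335,230), ball at (365,164). I'll enlarge both.

Run:
```python
from h import *
a=cv2.imread("pics/a.png")[155:255,240:400];b=cv2.imread("pics/b.png")[150:310,260:400]
A=cv2.resize(a,None,fx=5,fy=5,interpolation=cv2.INTER_CUBIC)
B=cv2.resize(b,None,fx=3.75,fy=3.75,interpolation=cv2.INTER_CUBIC)
cv2.imwrite("pics/a2.png",A);cv2.imwrite("pics/b2.png",B)
```

```text
(no output)
```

View pics/a2.png

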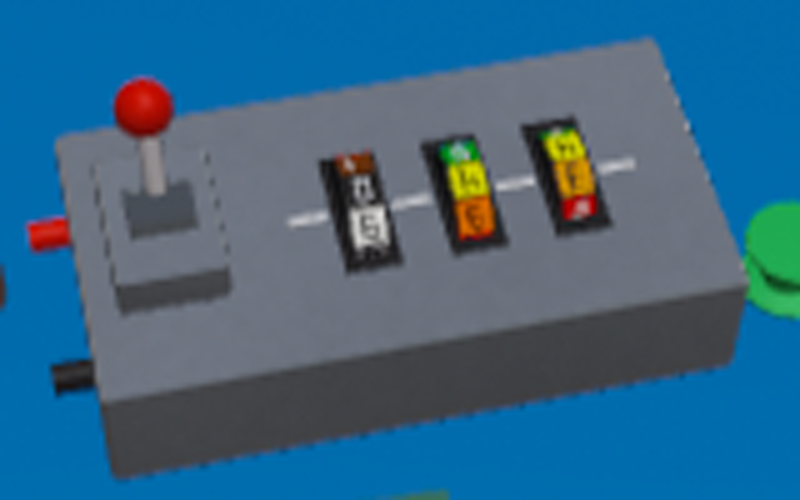

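View pics/b2.png

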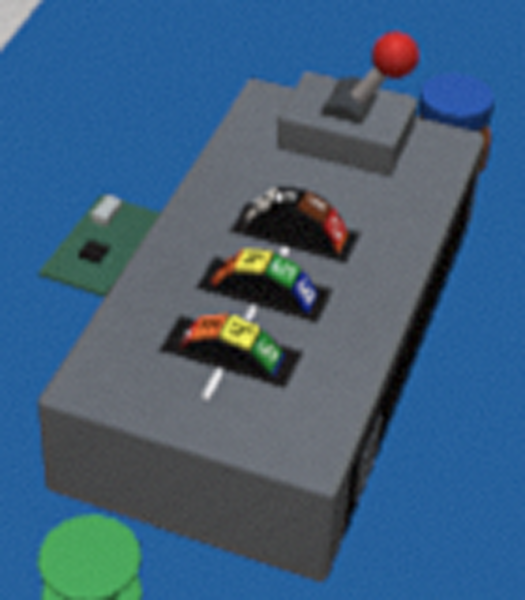

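```bash
cat > m.py <<'E'
from h import *
pa=lambda u,v:("pics/a.png",(u+.5)/5-.5+240,(v+.5)/5-.5+155)
pb=lambda u,v:("pics/b.png",(u+.5)/3.75-.5+260,(v+.5)/3.75-.5+150)
if __name__=="__main__":
    C={}
    for n,a,b in [("-x-y",(57,138),(480,135)),("-x+y",(652,40),(335,493)),("+x+y",(745,287),(42,405)),("+x-y",(103,402),(250,82)),("ball",(143,108),(396,54))]:
        C[n],e=tri(pa(*a),pb(*b)); print(n,C[n].round(4),round(e,4))
    L=[C[k] for k in ("-x-y","-x+y","+x+y","+x-y")]
    c=np.mean(L,0); ey=(L[1]-L[0]+L[2]-L[3]); yaw=np.arctan2(-ey[0],ey[1]); print("c",c,np.degrees(yaw),np.linalg.norm(L[1]-L[0]),np.linalg.norm(L[2]-L[1]))
    Z=R.from_rotvec([0,0,yaw]).as_matrix()
    for x,y,z in [(0,.08,.02),(0,.032,.02),(0,-.016,.02),(-.024,-.105,.066)]:
        p=c+Z@[x,y,z]; print(p.round(4),proj("pics/a.png",p),proj("pics/b.png",p))
    # index-line ends
    for u,v in [(290,222),(635,163)]: print(Z.T@(onz(*pa(u,v),c[2])-c))
E
python3 m.py
```

```text
-x-y [ 0.4841 -0.0971  0.073 ] 0.0016
-x+y [0.497  0.1881 0.0723] 0.0014
+x+y [0.6435 0.1802 0.068 ] 0.0009
+x-y [ 0.6296 -0.105   0.0702] 0.0005
ball [ 0.5339 -0.0621  0.1409] 0.0001
c [0.56356606 0.04153353 0.0708601 ] -2.7007634663593536 0.28546581636867674 0.14678614479239419
[0.5673 0.1214 0.0909] [353.11773788 185.09383932] [321.52633161 236.88394784]
[0.5651 0.0735 0.0909] [332.4389316  188.73143321] [330.50789819 220.33588102]
[0.5628 0.0256 0.0909] [311.47100214 192.41988655] [338.68173928 205.27600621]
[ 0.5346 -0.0622  0.1369] [268.39244287 177.67608602] [364.72972285 165.54613579]
[-3.87588896e-03 -4.72131433e-02  9.71445147e-17]
[-2.64728780e-03  1.14301650e-01 -1.38777878e-17]
```

step_arm([
  [1,0.02,-0.035,0.005,3],
  [1,0.04,-0.07,0.01,6],
  [1,0.06,-0.105,0.015,9],
  [1,0.08,-0.14,0.02,12],
  [1,0.1,-0.175,0.02,15],
  [1,0.12,-0.21,0.02,15],
  [1,0.14,-0.245,0.02,15],
  [1,0.16,-0.28,0.02,15],
  [1,0.18,-0.315,0.02,15],
  [1,0.2,-0.35,0.02,15],
])

```text
time: 0.93
eef_pos: [0.4047, 0.2913, 0.2509]
tool_rot: [-0.072, -3.14, 0.0]
force: [0.3, 0.2, 0.3]
width: 0.0001
grip_force: 0.0
```

Run:
```python
from h import *
s=manip.sense();print(s["eef_pos"],s["force"],s["width"],R.from_rotvec(s["tool_rot"]).as_matrix())
d=manip.snapshot("wrist");print(d["mount"],d["fovy"])
```

```text
[0.40471173 0.29129065 0.2509371 ] [0.33886457 0.24951643 0.31429736] 0.00010033744561817779 [[-9.98956800e-01  4.56643253e-02 -2.85872014e-04]
 [ 4.56643996e-02  9.98956804e-01 -2.59080949e-04]
 [ 2.73743037e-04 -2.71864850e-04 -9.99999926e-01]]
[[ 1.06400803e-03 -9.59931648e-01 -2.80232224e-01  7.13672532e-02]
 [ 9.99999192e-01  1.21626659e-03 -3.69427988e-04  4.97303190e-04]
 [ 6.95462711e-04 -2.80231605e-01  9.59932166e-01 -1.45023618e-01]
 [ 0.00000000e+00  0.00000000e+00  0.00000000e+00  1.00000000e+00]] 62.018484393907215
```

step_arm([
  [1,0.025,-0.025,0,0],
  [1,0.05,-0.05,0,0],
  [1,0.075,-0.075,0,0],
  [1,0.1,-0.1,0,0],
  [1,0.13,-0.125,-0.01,0],
  [1,0.155,-0.15,-0.02,0],
  [1,0.18,-0.175,-0.03,0],
  [1,0.205,-0.2,-0.04,0],
  [1,0.22,-0.216,-0.05,0],
  [1,0.22,-0.216,-0.05,0],
])

```text
time: 1.82
eef_pos: [0.6255, 0.0737, 0.1978]
tool_rot: [-0.078, -3.137, 0.003]
force: [-0.5, 0.7, 0.1]
width: 0.0
grip_force: 0.0
```

```bash
cat > look.py <<'E'
from h import *
import sys
fn="pics/"+sys.argv[1]+".png"
c=np.array([float(v) for v in sys.argv[2].split(",")]);yaw=np.radians(float(sys.argv[3]))
hs=[float(v) for v in sys.argv[4].split(",")]
Z=R.from_rotvec([0,0,yaw]).as_matrix()
img,*_=snap("wrist",fn)
img=img[:,:,::-1].copy()
th=np.linspace(-75,75,301); ys=np.linspace(-.012,.012,49)
S=[]
for y0,h in zip((.08,.032,-.016),hs):
    m=np.array([[proj(fn,c+Z@[.026*np.sin(np.radians(t)),y0+y,.020+h-.026+.026*np.cos(np.radians(t))]) for t in th] for y in ys[::-1]],np.float32)
    S.append(cv2.remap(img,m[...,0],m[...,1],cv2.INTER_LINEAR))
big=[]
for s in S:
    q=cv2.resize(s,None,fx=2,fy=2)
    for t in range(-60,61,15):
        cv2.line(q,(int((t+75)*4),0),(int((t+75)*4),10 if t else 98),(255,0,255),1)
    big.append(q); big.append(np.zeros((6,q.shape[1],3),np.uint8))
s=np.vstack(big)
crop=cv2.resize(img,None,fx=.5,fy=.5) if 0 else img[:,:]
full=np.vstack([s,np.zeros((4,s.shape[1],3),np.uint8)])
k=cv2.resize(img,(400,250))
pad=np.zeros((250,s.shape[1],3),np.uint8);pad[:,:400]=k
cv2.imwrite("pics/"+sys.argv[1]+"s.png",np.vstack([full,pad]))
np.save("pics/"+sys.argv[1]+"s.npy",np.array(S))
E
python3 look.py w1 .5645,.042,.075 -2.7 0,0,0
```

```text
(no output)
```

View pics/w1s.png

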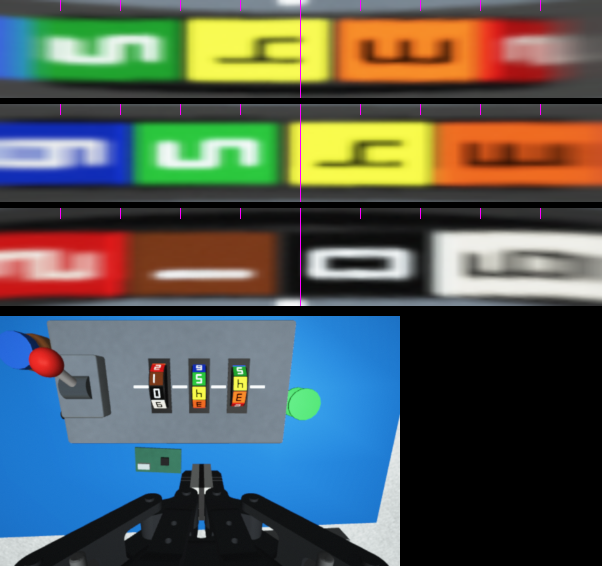

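View pics/w1.png

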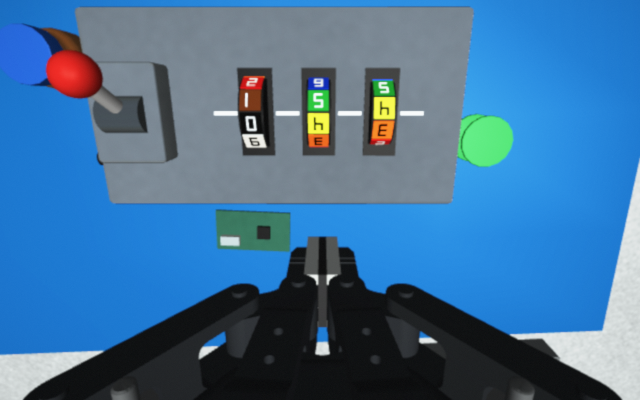

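Wrist strips: left shows 4 centred at about −10° (needs +4.7 mm of rim), middle 4 at +15° (needs +42 mm), and right 0 at +14° (needs +26 mm). Index lines agree with my case pose. I'll start with the middle wheel.

step_arm([
  [1,-0.025,0,-0.02,0],
  [1,-0.05,0,-0.04,0],
  [1,-0.0665,0,-0.06,0],
  [1,-0.0665,0,-0.08,0],
  [1,-0.0665,0,-0.09,0],
  [1,-0.0665,0,-0.096,0],
  [1,-0.0665,0,-0.097,0],
  [1,-0.0665,0,-0.098,0],
  [1,-0.0665,0,-0.098,0],
])

```text
time: 2.62
eef_pos: [0.5593, 0.0776, 0.1045]
tool_rot: [0.072, 3.139, 0.0]
force: [-0.2, 0.7, 0.5]
width: -0.0001
grip_force: 0.0
```

step_arm([
  [1,0,-0.0035,-0.002,0],
  [1,0,-0.0035,-0.004,0],
  [1,0,-0.0035,-0.005,0],
  [1,0,-0.0035,-0.006,0],
  [1,0,-0.0035,-0.006,0],
])

```text
time: 3.03
eef_pos: [0.5579, 0.0736, 0.0971]
tool_rot: [-0.073, -3.14, 0.0]
force: [-0.0, 0.4, 0.2]
width: 0.0001
grip_force: 0.0
```

step_arm([
  [1,0,0,-0.001,0],
  [1,0,0,-0.002,0],
  [1,0,0,-0.003,0],
  [1,0,0,-0.003,0],
])

```text
time: 3.37
eef_pos: [0.5578, 0.0738, 0.094]
tool_rot: [-0.072, -3.14, 0.0]
force: [-0.4, -0.3, 0.5]
width: -0.0
grip_force: 0.0
```

step_arm([
  [1,0,0,-0.001,0],
  [1,0,0,-0.002,0],
  [1,0,0,-0.003,0],
  [1,0,0,-0.003,0],
])

```text
time: 3.7
eef_pos: [0.5582, 0.0738, 0.0917]
tool_rot: [0.072, 3.14, 0.0]
force: [-1.9, -0.3, 3.6]
width: -0.0001
grip_force: 2.2
```

step_arm([
  [1,0.002,0,0,0],
  [1,0.004,0,0,0],
  [1,0.006,0,0,0],
  [1,0.008,0,0,0],
  [1,0.01,0,0,0],
  [1,0.012,0,0,0],
  [1,0.014,0,0,0],
  [1,0.015,0,0,0],
  [1,0.015,0,0,0],
])

```text
time: 4.45
eef_pos: [0.5736, 0.0733, 0.0914]
tool_rot: [0.072, 3.14, -0.001]
force: [-0.6, -3.3, 4.6]
width: -0.0006
grip_force: 2.5
```

step_arm([
  [1,0,0,0.006,0],
  [1,0,0,0.015,0],
  [1,0,0,0.04,0],
  [1,0.03,0,0.07,0],
  [1,0.055,0,0.1,0],
  [1,0.055,0,0.105,0],
  [1,0.055,0,0.105,0],
  [1,0.055,0,0.105,0],
])

```text
time: 5.12
eef_pos: [0.6276, 0.0741, 0.1963]
tool_rot: [-0.072, -3.14, -0.001]
force: [0.2, -0.4, -0.1]
width: -0.0003
grip_force: 0.0
```

```bash
cat >> look.py <<'E'
# edges: bounds per theta of named colours at the strip's mid rows (margins of the digit)
ref={'red':(210,20,30),'brown':(120,60,25),'black':(8,8,8),'white':(240,240,235),'grey':(130,130,130),'violet':(130,40,190),'blue':(25,60,220),'green':(35,180,55),'yellow':(252,250,70),'orange':(250,130,30)}
for s,n in zip(S,'LMR'):
    r=np.median(s[[9,10,11,36,37,38]],0)[:,::-1] if 0 else np.median(s[12:15],0)[:,::-1]
    lab=[min(ref,key=lambda k:np.abs(np.array(ref[k])-p).sum()) for p in r]
    out=[];i=0
    for j in range(1,len(lab)+1):
        if j==len(lab) or lab[j]!=lab[i]:
            if j-i>15: out.append((lab[i],float(th[i]),float(th[j-1])))
            i=j
    print(n,out)
E
python3 look.py w2 .5645,.042,.075 -2.7 0,-.001,0; python3 -c "
from h import *;print(manip.sense()['eef_pos'])"
```

```text
L [('green', -67.0, -29.5), ('yellow', -27.5, 6.5), ('orange', 9.5, 45.5), ('red', 46.0, 59.5), ('brown', 60.0, 75.0)]
M [('violet', -75.0, -44.0), ('blue', -43.5, -7.0), ('green', -6.0, 31.5), ('yellow', 32.0, 75.0)]
R [('red', -75.0, -45.5), ('brown', -45.0, -5.5), ('black', -5.0, 31.0), ('white', 34.5, 70.5)]
[0.62642549 0.07397542 0.19489806]
```

step_arm([
  [1,-0.03,0,-0.03,0],
  [1,-0.055,0,-0.06,0],
  [1,-0.069,0,-0.085,0],
  [1,-0.069,0,-0.096,0],
  [1,-0.069,0,-0.1,0],
  [1,-0.069,0,-0.102,0],
  [1,-0.069,0,-0.103,0],
  [1,-0.069,0,-0.104,0],
  [1,-0.069,0,-0.105,0],
  [1,-0.069,0,-0.105,0],
])

```text
time: 6.0
eef_pos: [0.5614, 0.074, 0.0929]
tool_rot: [0.072, 3.136, 0.001]
force: [1.2, 0.3, 2.8]
width: 0.0002
grip_force: 1.0
```

step_arm([
  [1,0.002,0,0,0],
  [1,0.004,0,0,0],
  [1,0.006,0,0,0],
  [1,0.008,0,0,0],
  [1,0.01,0,0,0],
  [1,0.012,0,0,0],
  [1,0.0135,0,0,0],
  [1,0.0135,0,0,0],
  [1,0.0135,0,0.004,0],
  [1,0.0135,0,0.01,0],
])

```text
time: 6.83
eef_pos: [0.5715, 0.0738, 0.1003]
tool_rot: [-0.072, -3.138, -0.0]
force: [-0.2, -0.4, -0.5]
width: -0.0002
grip_force: 0.0
```

step_arm([
  [1,-0.0135,0,0,0],
  [1,-0.0135,0,-0.005,0],
  [1,-0.0135,0,-0.007,0],
  [1,-0.0135,0,-0.008,0],
  [1,-0.0135,0,-0.009,0],
  [1,-0.0135,0,-0.01,0],
  [1,-0.0135,0,-0.01,0],
])

```text
time: 7.42
eef_pos: [0.5596, 0.0738, 0.0916]
tool_rot: [0.072, 3.14, 0.0]
force: [-1.3, 0.1, 5.2]
width: 0.0002
grip_force: 2.3
```

step_arm([
  [1,0.002,0,0,0],
  [1,0.004,0,0,0],
  [1,0.006,0,0,0],
  [1,0.008,0,0,0],
  [1,0.01,0,0,0],
  [1,0.012,0,0,0],
  [1,0.0132,0,0,0],
  [1,0.0132,0,0,0],
  [1,0.0132,0,0.004,0],
  [1,0.0132,0,0.015,0],
])

```text
time: 8.25
eef_pos: [0.5705, 0.0739, 0.1044]
tool_rot: [-0.073, -3.137, -0.0]
force: [-0.4, 0.2, -0.5]
width: 0.0004
grip_force: 0.0
```

step_arm([
  [1,0.02,0,0.025,0],
  [1,0.04,0,0.05,0],
  [1,0.0555,0,0.08,0],
  [1,0.0555,0,0.09,0],
  [1,0.0555,0,0.09,0],
  [1,0.0555,0,0.09,0],
])

```text
time: 8.75
eef_pos: [0.6272, 0.074, 0.1964]
tool_rot: [0.072, 3.141, 0.001]
force: [-0.3, 1.0, -0.5]
width: 0.0001
grip_force: 0.0
```

```bash
python3 look.py w3 .5645,.042,.075 -2.7 0,-.001,0; python3 -c "
from h import *;print(manip.sense()['eef_pos'])"
```

```text
L [('green', -68.0, -29.5), ('yellow', -27.0, 6.5), ('orange', 9.5, 45.0), ('red', 45.5, 61.5), ('brown', 62.0, 75.0)]
M [('white', -75.0, -46.5), ('grey', -46.0, -9.0), ('violet', -6.5, 30.5), ('blue', 31.0, 72.0)]
R [('red', -75.0, -45.0), ('brown', -44.5, -5.5), ('black', -5.0, 31.5), ('white', 35.5, 70.0)]
[0.62600634 0.07387031 0.19478764]
```

step_arm([
  [1,-0.03,0,-0.03,0],
  [1,-0.0585,0,-0.06,0],
  [1,-0.0585,0,-0.085,0],
  [1,-0.0585,0,-0.095,0],
  [1,-0.0585,0,-0.098,0],
  [1,-0.0585,0,-0.1,0],
  [1,-0.0585,0,-0.101,0],
  [1,-0.0585,0,-0.102,0],
  [1,-0.0585,0,-0.103,0],
  [1,-0.0585,0,-0.1035,0],
])

```text
time: 9.63
eef_pos: [0.5706, 0.0739, 0.094]
tool_rot: [0.072, 3.138, 0.0]
force: [1.6, 0.5, -0.1]
width: 0.0001
grip_force: 0.3
```

step_arm([
  [1,0,0,0,0],
  [1,-0.001,0,0,0],
  [1,-0.002,0,0,0],
  [1,-0.003,0,0,0],
  [1,-0.004,0,0,0],
  [1,-0.005,0,0,0],
  [1,-0.005,0,0,0],
  [1,-0.005,0,0,0],
  [1,-0.005,0,0.004,0],
  [1,-0.005,0,0.015,0],
])

```text
time: 10.47
eef_pos: [0.5619, 0.0736, 0.106]
tool_rot: [-0.072, -3.135, 0.001]
force: [-1.2, 0.6, 0.8]
width: -0.0001
grip_force: 0.0
```

step_arm([
  [1,0.02,0,0.025,0],
  [1,0.04,0,0.05,0],
  [1,0.0635,0,0.08,0],
  [1,0.0635,0,0.0885,0],
  [1,0.0635,0,0.0885,0],
  [1,0.0635,0,0.0885,0],
])

```text
time: 10.97
eef_pos: [0.6272, 0.0738, 0.1965]
tool_rot: [-0.072, -3.14, -0.0]
force: [0.0, 0.4, 0.0]
width: -0.0001
grip_force: 0.0
```

```bash
python3 look.py w4 .5645,.042,.075 -2.7 0,-.001,0; python3 -c "
from h import *;print(manip.sense()['eef_pos'])
c=np.array([.5645,.042,.075]);Z=R.from_rotvec([0,0,np.radians(-2.7)]).as_matrix()
for u in (220,288,350,418): print(Z.T@(onz('pics/w1.png',u,113.3,.075)-c))
print([proj('pics/w1.png',c+Z@[sx*.075,sy*.145,0]).round(1) for sx in(-1,1) for sy in(-1,1)])"
```

```text
L [('green', -68.5, -29.5), ('yellow', -27.5, 6.5), ('orange', 9.5, 44.5), ('red', 45.0, 61.0), ('brown', 61.5, 75.0)]
M [('white', -75.0, -44.5), ('grey', -44.0, -6.5), ('violet', -4.5, 32.5), ('blue', 33.0, 75.0)]
R [('red', -75.0, -45.0), ('brown', -44.5, -5.5), ('black', -5.0, 31.0), ('white', 35.0, 70.0)]
[0.62596067 0.07369403 0.19495512]
[ 1.63326458e-05 -4.52611633e-02  1.38777878e-17]
[8.82694150e-05 8.09420360e-03 1.38777878e-17]
[1.53790817e-04 5.66913050e-02 1.38777878e-17]
[2.25578533e-04 1.09936119e-01 1.38777878e-17]
[array([73.2,  6.8]), array([474.9,   5.9]), array([110.1, 204.4]), array([452.6, 204.2])]
```

step_arm([
  [1,-0.03,0,-0.03,0],
  [1,-0.0565,0,-0.06,0],
  [1,-0.0565,0,-0.085,0],
  [1,-0.0565,0,-0.095,0],
  [1,-0.0565,0,-0.098,0],
  [1,-0.0565,0,-0.1,0],
  [1,-0.0565,0,-0.102,0],
  [1,-0.0565,0,-0.1035,0],
  [1,-0.0565,0,-0.1035,0],
  [1,-0.0565,0,-0.1035,0],
])

```text
time: 11.85
eef_pos: [0.5725, 0.0738, 0.094]
tool_rot: [0.072, 3.139, 0.0]
force: [0.2, 0.1, 0.5]
width: 0.0001
grip_force: 0.1
```

step_arm([
  [1,0,0,0,0],
  [1,0,0,0,0],
])

```text
time: 12.02
eef_pos: [0.5721, 0.0738, 0.0936]
tool_rot: [0.072, 3.139, 0.0]
force: [1.4, -0.3, 1.2]
width: 0.0
grip_force: 0.4
```

step_arm([
  [1,0,0,-0.001,0],
  [1,0,0,-0.002,0],
  [1,0,0,-0.002,0],
  [1,0,0,-0.002,0],
])

```text
time: 12.35
eef_pos: [0.572, 0.0738, 0.0916]
tool_rot: [0.072, 3.139, 0.0]
force: [1.1, 0.1, 4.4]
width: 0.0001
grip_force: 2.3
```

step_arm([
  [1,-0.0015,0,0,0],
  [1,-0.003,0,0,0],
  [1,-0.0045,0,0,0],
  [1,-0.006,0,0,0],
  [1,-0.006,0,0,0],
  [1,-0.006,0,0,0],
  [1,-0.006,0,0,0],
])

```text
time: 12.93
eef_pos: [0.5652, 0.0741, 0.0911]
tool_rot: [0.072, 3.14, 0.001]
force: [1.2, 0.4, 5.2]
width: -0.0001
grip_force: 2.8
```

step_arm([
  [1,0,0,0.005,0],
  [1,0,0,0.015,0],
  [1,0.02,0,0.04,0],
  [1,0.04,0,0.07,0],
  [1,0.06,0,0.1,0],
  [1,0.06,0,0.105,0],
  [1,0.06,0,0.105,0],
  [1,0.06,0,0.105,0],
])

```text
time: 13.6
eef_pos: [0.6243, 0.0736, 0.1954]
tool_rot: [-0.072, -3.139, 0.0]
force: [-0.6, 0.2, -0.3]
width: -0.0003
grip_force: 0.0
```

```bash
python3 look.py w5 .5645,.042,.075 -2.7 0,-.001,0; python3 -c "
from h import *;print(manip.sense()['eef_pos'])"
```

```text
L [('green', -68.5, -29.5), ('yellow', -27.5, 6.5), ('orange', 9.5, 45.5), ('red', 46.0, 60.5), ('brown', 61.0, 75.0)]
M [('white', -72.0, -59.0), ('grey', -58.5, -23.0), ('white', -19.0, 12.5), ('blue', 16.5, 54.0), ('green', 56.0, 75.0)]
R [('red', -75.0, -45.0), ('brown', -44.5, -5.5), ('black', -5.0, 31.5), ('white', 34.5, 71.0)]
[0.62327608 0.07360252 0.19406321]
```

step_arm([
  [1,-0.03,0.03,-0.02,0],
  [1,-0.0573,0.0483,-0.05,0],
  [1,-0.0573,0.0483,-0.07,0],
  [1,-0.0573,0.0483,-0.085,0],
  [1,-0.0573,0.0483,-0.09,0],
  [1,-0.0573,0.0483,-0.093,0],
  [1,-0.0573,0.0483,-0.093,0],
  [1,-0.0573,0.0483,-0.093,0],
])

```text
time: 14.32
eef_pos: [0.5685, 0.1219, 0.1034]
tool_rot: [0.073, 3.14, 0.0]
force: [1.3, 0.8, 0.4]
width: -0.0003
grip_force: 0.0
```

step_arm([
  [1,0,0,-0.001,0],
  [1,0,0,-0.002,0],
  [1,0,0,-0.003,0],
  [1,0,0,-0.003,0],
  [1,0,0,-0.003,0],
])

```text
time: 14.73
eef_pos: [0.5681, 0.122, 0.1]
tool_rot: [0.073, 3.14, 0.0]
force: [-0.3, -0.6, 0.4]
width: 0.0002
grip_force: 0.0
```

step_arm([
  [1,-0.002,0,-0.001,0],
  [1,-0.002,0,-0.002,0],
  [1,-0.002,0,-0.003,0],
  [1,-0.002,0,-0.003,0],
  [1,-0.002,0,-0.003,0],
])

```text
time: 15.15
eef_pos: [0.5657, 0.1221, 0.0966]
tool_rot: [-0.072, -3.14, 0.0]
force: [-0.5, -0.2, 0.1]
width: -0.0002
grip_force: 0.0
```

step_arm([
  [1,0,0,-0.001,0],
  [1,0,0,-0.002,0],
  [1,0,0,-0.002,0],
  [1,0,0,-0.002,0],
])

```text
time: 15.48
eef_pos: [0.5658, 0.122, 0.0947]
tool_rot: [-0.072, -3.141, 0.0]
force: [1.1, -0.7, -0.9]
width: 0.0002
grip_force: 0.0
```

step_arm([
  [1,0,0,-0.001,0],
  [1,0,0,-0.002,0],
  [1,0,0,-0.003,0],
  [1,0,0,-0.003,0],
])

```text
time: 15.82
eef_pos: [0.5657, 0.122, 0.0915]
tool_rot: [-0.072, -3.14, 0.0]
force: [0.3, 0.1, 0.2]
width: 0.0001
grip_force: 0.0
```

step_arm([
  [1,0,0,-0.001,0],
  [1,0,0,-0.002,0],
  [1,0,0,-0.003,0],
  [1,0,0,-0.003,0],
])

```text
time: 16.15
eef_pos: [0.566, 0.1221, 0.0891]
tool_rot: [0.072, 3.141, 0.0]
force: [-1.3, -1.2, 3.4]
width: 0.0001
grip_force: 1.8
```

step_arm([
  [1,0.001,0,-0.0007,0],
  [1,0.002,0,-0.0007,0],
  [1,0.003,0,-0.0007,0],
  [1,0.0043,0,-0.0007,0],
  [1,0.0043,0,-0.0007,0],
  [1,0.0043,0,-0.0007,0],
  [1,0.0043,0,-0.0007,0],
])

```text
time: 16.73
eef_pos: [0.5707, 0.1219, 0.0884]
tool_rot: [0.072, 3.14, -0.0]
force: [0.4, -2.2, 5.9]
width: -0.0002
grip_force: 2.5
```

step_arm([
  [1,0,0,0.005,0],
  [1,0,0,0.015,0],
  [1,0.02,0,0.04,0],
  [1,0.04,0,0.07,0],
  [1,0.055,-0.03,0.1,0],
  [1,0.055,-0.06,0.107,0],
  [1,0.055,-0.08,0.107,0],
  [1,0.055,-0.08,0.107,0],
  [1,0.055,-0.08,0.107,0],
])

```text
time: 17.48
eef_pos: [0.625, 0.0414, 0.1953]
tool_rot: [-0.076, -3.14, -0.001]
force: [0.4, 0.6, -0.2]
width: -0.0002
grip_force: 0.0
```

```bash
python3 look.py w6 .5645,.042,.075 -2.7 -.004,-.001,0; python3 -c "
from h import *;print(manip.sense()['eef_pos'])"
```

```text
L [('blue', -69.5, -58.5), ('green', -57.5, -20.0), ('yellow', -17.0, 17.5), ('orange', 19.5, 59.5)]
M [('white', -73.0, -59.5), ('grey', -59.0, -21.5), ('white', -19.0, 12.5), ('blue', 16.5, 53.5), ('green', 55.5, 75.0)]
R [('red', -75.0, -44.5), ('brown', -44.0, -5.0), ('black', -4.5, 31.0), ('white', 34.5, 75.0)]
[0.62463645 0.04224527 0.19476617]
```

step_arm([
  [1,-0.03,-0.016,-0.02,0],
  [1,-0.06,-0.016,-0.05,0],
  [1,-0.0671,-0.016,-0.07,0],
  [1,-0.0671,-0.016,-0.085,0],
  [1,-0.0671,-0.016,-0.091,0],
  [1,-0.0671,-0.016,-0.094,0],
  [1,-0.0671,-0.016,-0.094,0],
  [1,-0.0671,-0.016,-0.094,0],
])

```text
time: 18.2
eef_pos: [0.5593, 0.0266, 0.102]
tool_rot: [0.071, 3.139, 0.0]
force: [0.3, -0.2, 0.4]
width: 0.0002
grip_force: 0.0
```

step_arm([
  [1,0,0,-0.001,0],
  [1,0,0,-0.002,0],
  [1,0,0,-0.003,0],
  [1,0,0,-0.003,0],
  [1,0,0,-0.003,0],
])

```text
time: 18.62
eef_pos: [0.5587, 0.0261, 0.0986]
tool_rot: [0.072, 3.14, 0.0]
force: [0.2, 0.6, 0.7]
width: 0.0001
grip_force: 0.4
```

step_arm([
  [1,0,0,-0.001,0],
  [1,0,0,-0.002,0],
  [1,0,0,-0.002,0],
  [1,0,0,-0.002,0],
])

```text
time: 18.95
eef_pos: [0.5587, 0.0261, 0.0967]
tool_rot: [0.072, 3.139, 0.0]
force: [0.1, 0.0, 4.8]
width: 0.0002
grip_force: 2.2
```

step_arm([
  [1,0.002,0,0,0],
  [1,0.004,0,0,0],
  [1,0.006,0,0,0],
  [1,0.008,0,0,0],
  [1,0.01,0,0,0],
  [1,0.012,0,0,0],
  [1,0.012,0,0,0],
  [1,0.012,0,0,0],
])

```text
time: 19.62
eef_pos: [0.5705, 0.0256, 0.0963]
tool_rot: [0.072, 3.141, -0.001]
force: [-1.4, -0.9, 4.3]
width: 0.0002
grip_force: 2.5
```

step_arm([
  [1,0,0,0.005,0],
  [1,0,0,0.015,0],
  [1,0.02,0,0.04,0],
  [1,0.04,0,0.07,0],
  [1,0.055,0,0.1,0],
  [1,0.055,0,0.1,0],
  [1,0.055,0,0.1,0],
  [1,0.055,0,0.1,0],
])

```text
time: 20.28
eef_pos: [0.6245, 0.0262, 0.1958]
tool_rot: [-0.072, -3.14, -0.0]
force: [-1.3, 0.2, -0.2]
width: 0.0001
grip_force: 0.0
```

```bash
python3 look.py w7 .5645,.042,.075 -2.7 -.004,-.001,.004; python3 -c "
from h import *;print(manip.sense()['eef_pos'])"
```

```text
L [('blue', -67.5, -58.5), ('green', -57.0, -19.5), ('yellow', -17.5, 17.0), ('orange', 17.5, 59.5), ('brown', 66.5, 74.0)]
M [('white', -74.0, -59.5), ('grey', -59.0, -21.5), ('white', -19.0, 12.5), ('blue', 16.0, 53.5), ('green', 55.5, 75.0)]
R [('red', -75.0, -65.5), ('orange', -65.0, -55.5), ('red', -55.0, -18.0), ('orange', -13.0, 16.5), ('black', 21.5, 55.5)]
[0.62362449 0.02614162 0.19470154]
```

step_arm([
  [1,-0.03,0,-0.02,0],
  [1,-0.06,0,-0.05,0],
  [1,-0.0695,0,-0.075,0],
  [1,-0.0695,0,-0.09,0],
  [1,-0.0695,0,-0.095,0],
  [1,-0.0695,0,-0.095,0],
  [1,-0.0695,0,-0.097,0],
  [1,-0.0695,0,-0.099,0],
  [1,-0.0695,0,-0.1,0],
  [1,-0.0695,0,-0.1,0],
])

```text
time: 21.17
eef_pos: [0.5571, 0.0261, 0.0974]
tool_rot: [0.072, 3.138, 0.0]
force: [-0.6, 0.1, 3.1]
width: 0.0001
grip_force: 1.5
```

step_arm([
  [1,0,0,0,0],
  [1,0,0,0,0],
])

```text
time: 21.33
eef_pos: [0.5571, 0.0261, 0.0973]
tool_rot: [0.072, 3.138, 0.0]
force: [0.8, 0.3, 2.9]
width: -0.0003
grip_force: 1.6
```

step_arm([
  [1,0.001,0,-0.0007,0],
  [1,0.003,0,-0.0007,0],
  [1,0.005,0,-0.0007,0],
  [1,0.007,0,-0.0007,0],
  [1,0.009,0,-0.0007,0],
  [1,0.011,0,-0.0007,0],
  [1,0.013,0,-0.0007,0],
  [1,0.0155,0,-0.0007,0],
  [1,0.0155,0,-0.0007,0],
  [1,0.0155,0,-0.0007,0],
])

```text
time: 22.17
eef_pos: [0.5718, 0.0255, 0.096]
tool_rot: [0.072, 3.14, -0.002]
force: [0.1, -2.7, 5.9]
width: -0.0001
grip_force: 2.7
```

step_arm([
  [1,0,0,0.005,0],
  [1,0,0,0.015,0],
  [1,0.02,0,0.04,0],
  [1,0.04,0,0.07,0],
  [1,0.055,0,0.1,0],
  [1,0.055,0,0.1,0],
  [1,0.055,0,0.1,0],
  [1,0.055,0,0.1,0],
])

```text
time: 22.83
eef_pos: [0.6254, 0.0262, 0.1951]
tool_rot: [-0.072, -3.14, -0.0]
force: [0.4, -0.1, -1.0]
width: -0.0001
grip_force: 0.0
```

```bash
python3 look.py w8 .5645,.042,.075 -2.7 -.004,-.001,.004; python3 -c "
from h import *;print(manip.sense()['eef_pos'])"
```

```text
L [('blue', -68.5, -58.0), ('green', -57.5, -20.0), ('yellow', -17.5, 17.5), ('orange', 18.0, 59.5)]
M [('white', -73.0, -59.0), ('grey', -58.5, -23.0), ('white', -19.5, 12.5), ('blue', 16.0, 53.5), ('green', 54.0, 75.0)]
R [('yellow', -75.0, -52.5), ('orange', -52.0, -15.5), ('orange', -8.5, -1.0), ('red', 5.0, 23.0), ('brown', 23.5, 66.0), ('black', 66.5, 75.0)]
[0.62456183 0.02619731 0.19400113]
```

View pics/w8s.png

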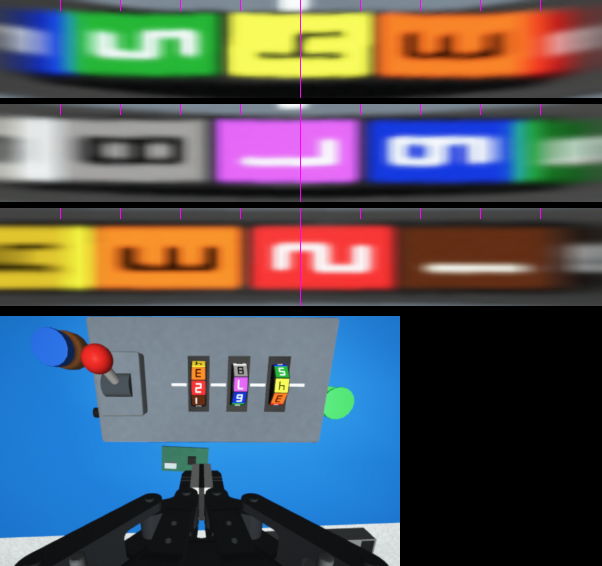

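step_arm([
  [1,-0.03,0,-0.02,0],
  [1,-0.0616,0,-0.05,0],
  [1,-0.0616,0,-0.075,0],
  [1,-0.0616,0,-0.088,0],
  [1,-0.0616,0,-0.093,0],
  [1,-0.0616,0,-0.093,0],
  [1,-0.0616,0,-0.095,0],
  [1,-0.0616,0,-0.097,0],
  [1,-0.0616,0,-0.098,0],
  [1,-0.0616,0,-0.098,0],
])

```text
time: 23.72
eef_pos: [0.566, 0.0261, 0.0985]
tool_rot: [0.072, 3.138, 0.0]
force: [0.6, 0.3, 0.6]
width: -0.0003
grip_force: 0.4
```

step_arm([
  [1,0,0,0,0],
])

```text
time: 23.8
eef_pos: [0.5658, 0.026, 0.0985]
tool_rot: [0.072, 3.138, 0.0]
force: [0.4, -1.0, 1.4]
width: -0.0003
grip_force: 0.5
```

step_arm([
  [1,0,0,-0.001,0],
  [1,0,0,-0.002,0],
  [1,0,0,-0.002,0],
  [1,-0.001,0,-0.002,0],
  [1,-0.002,0,-0.002,0],
  [1,-0.0022,0,-0.002,0],
  [1,-0.0022,0,-0.002,0],
  [1,-0.0022,0,-0.002,0],
])

```text
time: 24.47
eef_pos: [0.5629, 0.0262, 0.0962]
tool_rot: [0.072, 3.139, 0.0]
force: [0.8, 0.9, 4.7]
width: -0.0004
grip_force: 2.7
```

step_arm([
  [1,0,0,0.005,0],
  [1,0,0,0.015,0],
  [1,0.02,0,0.04,0],
  [1,0.04,0,0.07,0],
  [1,0.06,0,0.1,0],
  [1,0.06,0,0.1,0],
  [1,0.06,0,0.1,0],
  [1,0.06,0,0.1,0],
])

```text
time: 25.13
eef_pos: [0.6213, 0.026, 0.1948]
tool_rot: [-0.072, -3.139, 0.0]
force: [-1.2, 0.4, -0.5]
width: 0.0002
grip_force: 0.0
```

```bash
python3 look.py w9 .5645,.042,.075 -2.7 -.004,-.001,.003
python3 - <<'E'
from h import *
print(manip.sense()['eef_pos'])
# ball by colour in wrist images w1 and w9
def ball(fn):
    im=cv2.imread(fn).astype(int);m=((im[...,2]>110)&(im[...,1]<75)&(im[...,0]<75)).astype(np.uint8)
    n,l,s,c=cv2.connectedComponentsWithStats(m);i=1+np.argmax(s[1:,4]);print(fn,s[i],c[i]);return (fn,s[i][0]+s[i][2]/2,s[i][1]+s[i][3]/2)
a,b,w1,w9=map(ball,["pics/a.png","pics/b.png","pics/w1.png","pics/w9.png"])
print(tri(a,b),tri(w1,a),tri(w1,b),tri(w9,b))
E
```

```text
L [('grey', -75.0, -67.5), ('blue', -67.0, -58.0), ('green', -56.5, -19.5), ('yellow', -17.5, 17.0), ('orange', 20.0, 59.0)]
M [('white', -73.0, -58.5), ('grey', -58.0, -23.0), ('white', -19.0, 12.5), ('blue', 16.0, 54.0), ('green', 55.0, 75.0)]
R [('yellow', -70.0, -61.0), ('orange', -60.5, -23.5), ('orange', -18.0, 12.0), ('brown', 15.0, 55.0), ('black', 55.5, 75.0)]
[0.62045894 0.02606039 0.19381003]
pics/a.png [263 171  11  10  89] [268.11235955 175.70786517]
pics/b.png [360 159  11   9  80] [364.975 163.275]
pics/w1.png [  47   50   49   48 1813] [71.01709873 73.26309983]
pics/w9.png [ 105   31   75   70 2043] [151.98433676  73.42780225]
(array([ 0.53388676, -0.06177591,  0.14205087]), np.float64(0.0011053513143718858)) (array([ 0.53550571, -0.0622538 ,  0.14431014]), np.float64(0.0018001429724395226)) (array([ 0.53433888, -0.06683288,  0.13908134]), np.float64(5.8933717555827066e-05)) (array([ 0.53163961, -0.06970106,  0.13875835]), np.float64(0.006562316317592708))
```

step_arm([
  [1,-0.03,-0.02,0,0],
  [1,-0.06,-0.04,0,0],
  [1,-0.09,-0.06,0,0],
  [1,-0.12,-0.08,0,0],
  [1,-0.1355,-0.088,0,0],
  [1,-0.1355,-0.088,0,0],
  [1,-0.1355,-0.088,-0.03,0],
  [1,-0.1355,-0.088,-0.06,0],
  [1,-0.1355,-0.088,-0.072,0],
  [1,-0.1355,-0.088,-0.072,0],
])

```text
time: 26.02
eef_pos: [0.4827, -0.0608, 0.1187]
tool_rot: [-0.072, -3.131, -0.003]
force: [-0.2, 0.7, -1.0]
width: 0.0002
grip_force: 0.0
```

step_arm([
  [1,0.006,0,0,0],
  [1,0.012,0,0,0],
  [1,0.018,0,0,0],
  [1,0.024,0,0,0],
  [1,0.03,0,0,0],
  [1,0.035,0,0,0],
  [1,0.04,0,0,0],
  [1,0.045,0,0,0],
  [1,0.05,0,0,0],
  [1,0.05,0,0,0],
])

```text
time: 26.85
eef_pos: [0.5382, -0.062, 0.1235]
tool_rot: [0.072, 3.139, -0.0]
force: [-0.3, 0.4, -0.4]
width: -0.0
grip_force: 0.0
```

step_arm([
  [1,0.005,0,0,0],
  [1,0.01,0,0,0],
  [1,0.015,0,0,0],
  [1,0.019,0,0,0],
  [1,0.022,0,0,0],
  [1,0.024,0,0,0],
  [1,0.024,0,0,0],
])

```text
time: 27.43
eef_pos: [0.5591, -0.0618, 0.1228]
tool_rot: [-0.072, -3.136, -0.0]
force: [-5.9, -0.5, 3.0]
width: -0.0001
grip_force: 3.3
```

Run:
```python
from h import *
a=snap("scene","pics/c.png");b=snap("side","pics/d.png");s=manip.sense();print(s["eef_pos"],s["force"])
def ball(fn):
    im=cv2.imread(fn).astype(int);m=((im[...,2]>110)&(im[...,1]<75)&(im[...,0]<75)).astype(np.uint8)
    n,l,s,c=cv2.connectedComponentsWithStats(m);i=1+np.argmax(s[1:,4]);print(fn,s[i],c[i]);return (fn,s[i][0]+s[i][2]/2,s[i][1]+s[i][3]/2)
print(tri(ball("pics/c.png"),ball("pics/d.png")))
```

```text
[ 0.55903219 -0.06183832  0.12275694] [-5.79676542 -0.24166565  2.26390113]
pics/c.png [266 188  12  11 109] [271.86238532 192.95412844]
pics/d.png [338 154  11   9  71] [342.61971831 158.6056338 ]
(array([ 0.58192667, -0.06460294,  0.1415682 ]), np.float64(0.0014049954547221619))
```

step_arm([
  [1,0.001,0,0,0],
  [1,0.0015,0,0,0],
  [1,0.0015,0,0,0],
  [1,0.0015,0,0,0],
])

```text
time: 27.87
eef_pos: [0.5592, -0.0619, 0.1227]
tool_rot: [-0.072, -3.134, -0.0]
force: [-9.3, -0.4, 4.2]
width: 0.0001
grip_force: 5.1
```

step_arm([
  [1,-0.02,0,0,0],
  [1,-0.05,0,0.01,0],
  [1,-0.08,0,0.04,0],
  [1,-0.08,0,0.08,0],
  [1,-0.05,0.03,0.08,0],
  [1,-0.02,0.05,0.08,0],
  [1,0.02,0.07,0.08,0],
  [1,0.05,0.07,0.075,0],
  [1,0.06,0.08,0.072,0],
  [1,0.06,0.08,0.072,0],
])

```text
time: 28.7
eef_pos: [0.6246, 0.0198, 0.1945]
tool_rot: [0.07, 3.14, 0.002]
force: [0.1, -0.7, 0.1]
width: 0.0002
grip_force: 0.0
```

```bash
python3 look.py w10 .5645,.042,.075 -2.7 -.004,-.001,.003
python3 - <<'E'
from h import *
snap("scene","pics/e.png");snap("side","pics/f.png");s=manip.sense();print(s["eef_pos"],s["force"],s["time"])
def ball(fn):
    im=cv2.imread(fn).astype(int);m=((im[...,2]>110)&(im[...,1]<75)&(im[...,0]<75)).astype(np.uint8)
    n,l,s,c=cv2.connectedComponentsWithStats(m);i=1+np.argmax(s[1:,4]);print(fn,s[i],c[i]);return (fn,s[i][0]+s[i][2]/2,s[i][1]+s[i][3]/2)
print(tri(ball("pics/e.png"),ball("pics/f.png")))
E
```

```text
L [('blue', -67.5, -59.0), ('green', -57.5, -19.5), ('yellow', -17.5, 17.0), ('orange', 18.5, 59.0), ('grey', 67.5, 75.0)]
M [('white', -73.0, -59.5), ('grey', -59.0, -23.0), ('white', -19.0, 12.5), ('blue', 16.0, 53.0), ('green', 55.0, 75.0)]
R [('yellow', -72.0, -61.0), ('orange', -60.5, -24.0), ('orange', -18.5, 12.5), ('brown', 15.0, 54.5), ('black', 55.0, 75.0)]
[0.62142708 0.01800858 0.19493962] [-0.17319318  0.0353762  -0.61632523] 28.85
pics/e.png [266 188  12  11 105] [271.72380952 193.11428571]
pics/f.png [338 154  11   9  80] [342.975 158.275]
(array([ 0.58192667, -0.06460294,  0.1415682 ]), np.float64(0.0014049954547221619))
```

View pics/w10s.png

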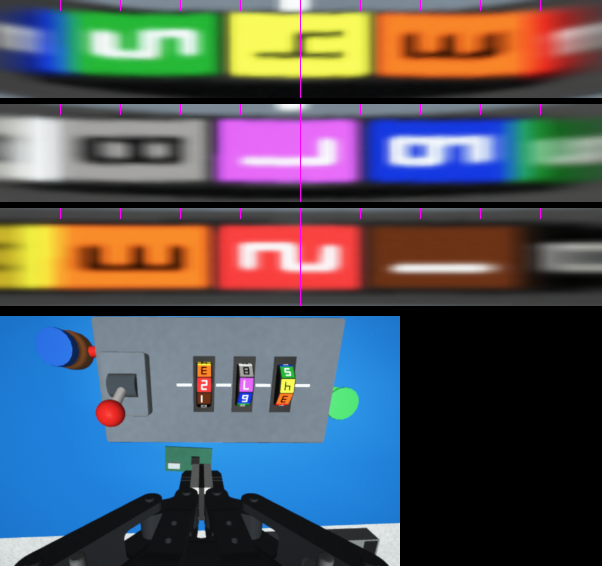

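The last picture shows 4, 7 and 2 within about 4° of the index lines. The switch ball leans away at the stop, and nothing touches the robot.

```bash
python3 -c "
from rig import manip;print(manip.finish_job())"
```

```text
the job is handed in; nothing more can be done
None
```

I handed the job in at about 29 s: the wheels read 4-7-2 (each within about 4° of its index line), the switch was then pushed on to its stop, and the arm stood clear; the hand-in returned no verdict.

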